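# Purge an autoclave vessel with nitrogen

### The job

Blow the open steel vessel out with nitrogen: turn the yellow gas tap fully open to its stop, then squeeze the red trigger of the blow gun fully home and keep it there for about a second, let it spring back, and finally turn the yellow tap fully shut against its stop. The tap stands are not bolted down, so feel for the stops and do not shove or tip them; leave the blue tap as it is and do not disturb the vessel or the other ware on the bench.

Things in the scene. Friction and masses are not known exactly. Their poses are not given: they have to be found in the camera images.
- n2_lever (a joint): Yellow lever of the nitrogen tap, 120 mm long, on a stem that leans 30 degrees from vertical to the stand's front, which faces away from the robot, so it sweeps in a sloping plane. Angle: 0 fully shut (stop), 1.571 fully open (stop); opens counter-clockwise seen from above along the stem. Takes about 5 N at the grip point to turn; stays where it is left.
- n2_hub (a point): Point on the yellow tap's stem axis at mid thickness of the lever, 170 mm above the bench: the centre of the turn. Its axes turn with the lever: x along the lever outwards, z along the stem, up out of the valve.
- n2_grip (a point): Place to grip on the yellow lever, 88 mm from the stem axis, 31 mm short of the lever's end, mid width and thickness (sleeve 18 mm wide in y, 14 mm thick); axes as the hub's. Over 60 mm free below it. The stand's cross pipe hangs above, so a tool coming straight down is blocked: come in along the stem.
- n2_stand: Loose 5 kg stand of the yellow tap: base 180 x 140 x 18 mm, riser and gauge at the back (273 mm high), cross pipe 180 mm long along y, 22 mm thick, at x = -33, z = 262 mm. Origin: centre of the underside; its front (-x) faces away from the robot, z up. At lever angle 0.785 the lever points to -x and down; shut it is turned 45 degrees from that to +y, open 45 degrees to -y.
- air_lever (a joint): Blue-levered tap, of the same form and sense as the yellow one, on its own stand; it may be at any angle and must be left so.
- air_grip (a point): Same point on the blue lever as n2_grip on the yellow one.
- air_stand: Loose stand of the blue tap, same form and origin as the yellow tap's stand.
- gun: Blow gun held level on a fixed stand, base 250 x 120 x 15 mm. Origin: centre of the underside; x along the gun to its nozzle, z up. Black fixed grip: a bar 24 mm wide, 32 mm high, x = -120 to +5 mm, y = -12 to +12 mm, centre line z = 150 mm. A post stands under x = +30 mm; the nozzle bends down at x = +80 mm over the vessel.
- gun_squeeze (a point): Where to squeeze: x = -75 mm, y = +6 mm, z = 150 mm of the gun, midway between the grip's far side and the trigger's outer side when the trigger is home (36 mm over both then, 56 mm at rest). Axes as the gun's; squeeze along its y, from above. Free below and above.
- trigger (a joint): Red trigger, a bar 105 mm long, 10 mm thick, 24 mm high, along the +y side of the fixed grip, hinged on an upright pin at the gun's x = 0, y = +19 mm. 0 at rest (standing 15 degrees out), 0.26 fully home beside the grip; it springs back. At 75 mm from the pin it takes about 10 N.
- trigger_pad (a point): Middle of the trigger's bar, 75 mm from its pin, mid thickness and height; x along the trigger away from the pin.
- vessel: Open steel autoclave cup, 52 mm across, 75 mm high, loose on the gun's base under the nozzle; origin: centre of the underside.
- bomb_a: Closed steel autoclave, 55 mm across, 93 mm high, bystander; origin at the underside.
- bomb_b: Closed steel autoclave, 55 mm across, 78 mm high, bystander; origin at the underside.
- liner_a: White plastic liner jar, 48 mm across, 78 mm high, bystander; origin at the underside.
- liner_b: White plastic liner jar, 48 mm across, 78 mm high, bystander; origin at the underside.
- reagent: White reagent bottle, 64 mm across, 120 mm high, bystander; origin at the underside.
- beaker: Glass beaker, 70 mm across, 85 mm high, bystander; origin at the underside.

How it is judged:
On the way, in this order (a step that is already met when the one before it is completed fails the run):
1. the yellow tap is turned fully open (within 4 degrees of its stop) (value of joint n2_lever above 1.5 rad), for 0.2 s.
2. with the yellow tap open, the trigger is squeezed home and held there for 0.6 s (value of joint n2_lever above 1.48 rad and value of joint trigger above 0.22 rad), for 0.6 s.
3. the trigger is let go and springs back (value of joint trigger below 0.03 rad), for 0.1 s.
At the end, for the whole second after the job is handed in: The yellow tap is shut within 4 degrees of its stop and at rest, its stand upright and within 25 mm of where it stood, the trigger back at rest, the blue lever within 20 mm of where it was, and the vessel and all other ware within 30 mm of where they stood (value of joint n2_lever below 0.07 rad and value of joint trigger below 0.03 rad and velocity of joint n2_lever below 0.05 rad/s and linear speed of n2_stand below 0.01 m/s and distance of air_grip from where it was at the start of the episode below 0.02 m and distance of n2_stand from where it was at the start of the episode below 0.025 m and angle between n2_stand's own z axis and vertical below 0.05 rad and distance of each of vessel, bomb_a, bomb_b, liner_a, liner_b, reagent, beaker from where it was at the start of the episode below 0.03 m); the robot touches nothing.
It fails at once if the yellow tap's stand is shoved more than 25 mm or tipped (distance of n2_stand from where it was at the start of the episode above 0.025 m or angle between n2_stand's own z axis and vertical above 0.12 rad).
It fails at once if the blue tap is turned, shoved or tipped (its lever moves more than 20 mm) (distance of air_grip from where it was at the start of the episode above 0.02 m or distance of air_stand from where it was at the start of the episode above 0.025 m).
It fails at once if the vessel or other ware is shoved more than 30 mm or knocked over (distance of any of vessel, bomb_a, bomb_b, liner_a, liner_b, reagent, beaker from where it was at the start of the episode above 0.03 m or angle between any of vessel, bomb_a, bomb_b, liner_a, liner_b, reagent, beaker's own z axis and vertical above 0.35 rad).
It also fails if it takes over 72 s, if anything falls off the work surface, if the arm or the gripper's body presses on something with over 40 N, if the wrist force passes 120 N, or if a joint passes its speed limit or range.

### The arm

A 7-joint arm with a two-finger parallel gripper is mounted at the origin on the work surface. World frame = base frame: x ahead of the robot, y to its left, z up, the work surface at z = 0. Lengths are in m, angles in rad, forces in N, time in s.
With the tool pointing down it reaches from about 0.4 to 0.85 m from the base axis. Payload 10.4 kg.
Tool frame: the origin (TCP) lies between the finger pads; the fingertips stand 19 mm ahead of it and the grasp point (between the pads) is the TCP (manip.tips_ahead is the distance from the TCP to the fingertips, in m); z points along the fingers, y is the line along which they close (so a half turn about z gives the same grasp; the last joint's range is limited). The gripper opens to 85 mm and grips with 20 to 120 N. Pads are 22 mm wide; open, the fingers measure 114 mm over their backs; the gripper's body (76 mm by 85 mm) begins 54 mm behind the grasp point. The pads swing forward as they close: fully open they stand 13 mm farther back than shut.
Start: joints at [1.085, 0.332, -0.065, 1.46, 0.022, 1.35, -0.088], TCP at [0.279, -0.559, 0.25] pointing down, gripper open.
Joint ranges: [-2.6, 2.6], [-0.5, 2.12], [-1.47, 1.34], [0.16, 2.42], [-1.27, 4.41], [0.06, 2.06], [-2.6, 2.6]. Speed limits (rad/s): [2.22, 2.22, 2.79, 2.79, 3.14, 3.14, 3.14].

### API

Orientations are given as a unit quaternion [x, y, z, w].
In Python, from workcell import manip, viewer gives the robot as it stands.
- The arm moves only by the tool arm_command, never from a script. Its argument "series" is text: rows parted by semicolons, each of 5 numbers parted by spaces: the closure, from 0 (fully open) to 1 (shut), then the shift along the tool's x, y, z normalised to -1 to 1, where 1 is 0.4 m, then the turn about the tool's z normalised to -1 to 1, where 1 is 180 degrees. In form: jaw tx ty tz spin; .... A call has exactly 10 rows; each row shifts and turns the commanded pose from where the row before left it, along the tool's axes as they then stand; what a row does not reach is not made up. A row lasts 1/8 s, in which the tool goes at most 62.5 mm and 10.7 degrees, less where a joint would pass 70% of its speed; a pose out of reach is approached as far as the arm can. A call with a number of a shift or a turn outside -1 to 1 is refused whole. A call with a gripper value outside its range is refused whole. The fingers move at their own pace and stop on an object; "newtons" is the grip in N (left out, the last holds). Time passes only in rows, so rows that do not move let the fingers close, or fill a call up. It gives the time, the measured TCP pose, the force, the opening and the grip force at its end, in the units of the state.
- manip.get_obs(): the state, without advancing time (a new reading comes with each control period).
- viewer.camera(name): name is "side" or "top" or "wrist"; returns a dict with "pixels" (400x640x3 uint8, red, green, blue), "intrinsics" (3x3 intrinsics, pixels), "extrinsics" (4x4, takes a point from world to camera coordinates). Camera axes: x right, y up, looking along -z (the intrinsics and any distortion apply to the point x, -y, -z); pixel columns grow to the right and rows downward; lengths in m; the calibration is good to about 2 mm. A picture is of the moment at which its call begins. There is no depth.
- manip.hand_in(): hands the job in; it is judged then, once.
The state is a dict: "clock": time; "joint_pos": joint angles; "joint_velocities": joint speeds; "tau": joint torques, N m; "position": TCP position; "ee_rot": TCP orientation; "ft_force": force on the tool from outside, world axes, zero at the start; "torque": the same for the moment, N m; "grip_width": opening from 0.0 (shut) to 1.0 (fully open); "grasp_force": force on a finger pad.
Only numpy, scipy, OpenCV 4.12 (cv2) and the standard library are available. Lean on these libraries where they do the work, as an engineer would, in place of code of your own. Each camera call takes 0.05 s, during which the arm holds its last target. There are 200 camera calls.

## Working session

There is one attempt and no reset: what is moved stays moved. The work goes in short steps, Python scripts to look and compute and a tool call to move; the robot and the scene stay as the last step left them, time stands still between calls to the robot, and variables do not carry over. Pictures are saved under pics/ and viewed, at most 10 in all, crops included, and the job is handed in when it is done.

Besides the shell and the picture viewer there is one more tool, called as name(argument=value, ...) on one line, values as JSON. arm_command: Moves the arm, as the interface text tells. Scaled input: -1 to 1 covers 0.4 m each way for a shift and 180 degrees each way for a turn. Its arguments: {"type":"object","properties":{"series":{"type":"string"},"newtons":{"type":"number"}},"required":["series"]}

```bash
mkdir -p pics; ls; cat > h.py <<'E'
import numpy as np,cv2,json
from workcell import manip,viewer
def snap(n,f):
    c=viewer.camera(n); cv2.imwrite(f'pics/{f}.png',c['pixels'][:,:,::-1]); 
    np.savez(f'pics/{f}.npz',K=c['intrinsics'],T=c['extrinsics'],p=c['pixels']); return c
def proj(f,P):
    d=np.load(f'pics/{f}.npz'); P=np.atleast_2d(P); q=P@d['T'][:3,:3].T+d['T'][:3,3]
    q=q*[1,-1,-1]; q=q@d['K'].T; return q[:,:2]/q[:,2:]
def onz(f,uv,z):
    d=np.load(f'pics/{f}.npz'); R=d['T'][:3,:3]; o=-R.T@d['T'][:3,3]
    uv=np.atleast_2d(uv); r=np.c_[uv,np.ones(len(uv))]@np.linalg.inv(d['K']).T*[1,-1,-1]@R
    return o+r*((z-o[2])/r[:,2])[:,None]
E
python3 - <<'E'
from h import *
for n in('top','side','wrist'):
    c=snap(n,n+'0'); print(n,np.round(c['intrinsics'],1).tolist(),np.round(c['extrinsics'],3).tolist())
print(manip.get_obs()); print(manip.tips_ahead)
E
```

```text
pics
top [[407.9, 0.0, 315.0], [0.0, 407.9, 196.0], [0.0, 0.0, 1.0]] [[0.003, -1.0, -0.004, 0.007], [0.98, 0.002, 0.197, -0.538], [-0.197, -0.004, 0.98, -1.316], [0.0, 0.0, 0.0, 1.0]]
side [[442.1, 0.0, 324.9], [0.0, 442.1, 196.0], [0.0, 0.0, 1.0]] [[0.737, -0.676, -0.008, -0.358], [0.358, 0.38, 0.853, -0.297], [-0.573, -0.632, 0.522, -1.345], [0.0, 0.0, 0.0, 1.0]]
wrist [[303.4, 0.0, 317.9], [0.0, 303.4, 199.8], [0.0, 0.0, 1.0]] [[0.447, -0.895, -0.003, -0.624], [0.846, 0.424, -0.322, 0.043], [0.29, 0.141, 0.947, -0.382], [0.0, 0.0, 0.0, 1.0]]
{'clock': 0.15, 'joint_pos': array([ 1.08540879,  0.33267921, -0.06465951,  1.46074633,  0.0215904 ,
        1.34993133, -0.08846756]), 'joint_velocities': array([ 0.00138611, -0.00337745, -0.00219635, -0.00257526,  0.00064163,
       -0.00064671,  0.00157562]), 'tau': array([ 1.41167020e-03, -6.25824094e+01,  4.95622563e-02, -3.91855145e+01,
        1.62768876e-02,  7.31951266e-03,  6.00103954e-05]), 'position': array([ 0.27888706, -0.55902251,  0.24972924]), 'ee_rot': array([ 9.73346539e-01,  2.29338678e-01, -1.47935295e-04, -5.13946597e-04]), 'ft_force': array([-0.76609631,  0.531354  , -1.01910148]), 'torque': array([0.00907187, 0.01823288, 0.01427069]), 'grasp_force': 0.0, 'grip_width': 1.0023333267749568}
0.019
```

View pics/top0.png

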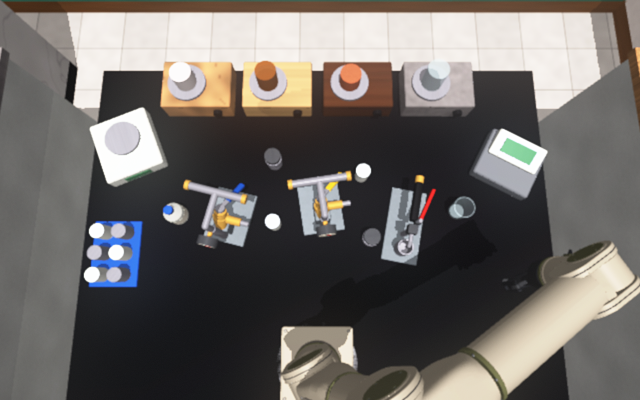

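View pics/side0.png

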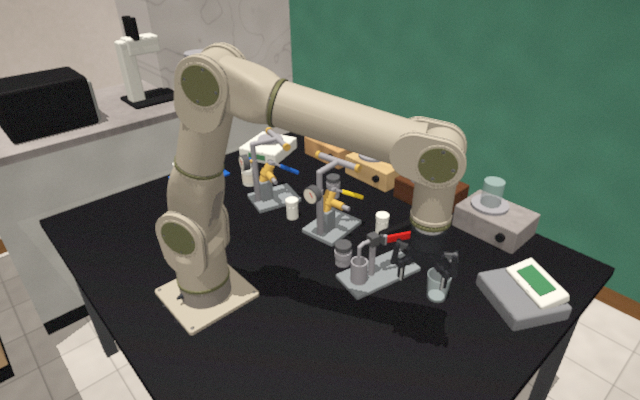

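Top view: yellow stand at about (322,205), with its lever to the upper right at (330,185). The gun base is at about (403,225), with the red trigger at (427,205). The blue stand is at about (222,215). The side view agrees. Next, enlarged crops.

```bash
python3 - <<'E'
from h import *
t=cv2.imread('pics/top0.png')[150:275,280:480]; s=cv2.imread('pics/side0.png')[140:300,270:470]
cv2.imwrite('pics/c1.png',cv2.resize(t,None,fx=4,fy=4,interpolation=cv2.INTER_CUBIC))
cv2.imwrite('pics/c2.png',cv2.resize(cv2.convertScaleAbs(s,alpha=1.3,beta=15),None,fx=3.75,fy=3.75,interpolation=cv2.INTER_CUBIC))
E
```

```text
(no output)
```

View pics/c1.png

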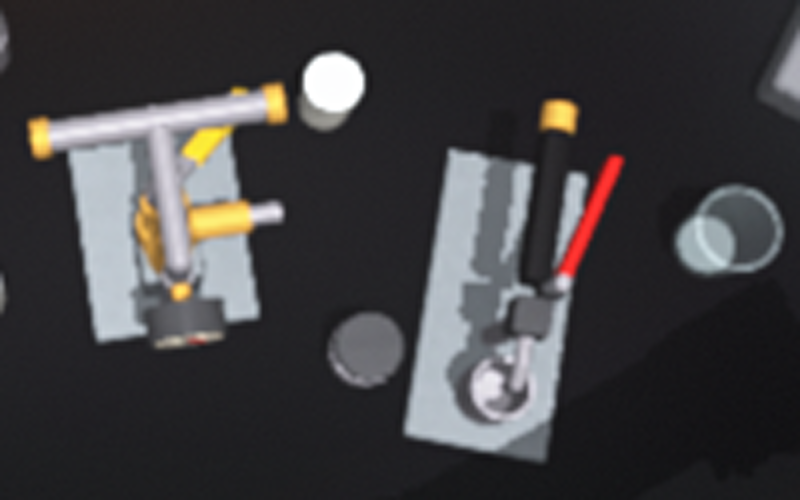

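View pics/c2.png

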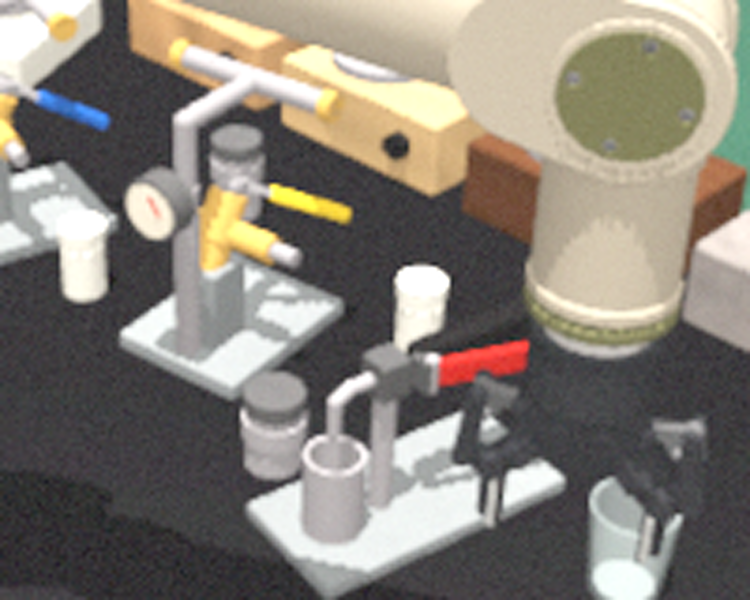

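```bash
cat > fit.py <<'E'
from h import *
from scipy.optimize import least_squares
A=lambda p:np.array(p,float)/4+[280,150]
B=lambda p:np.array(p,float)/3.75+[270,140]
def w(q,L):
    c,s=np.cos(q[2]),np.sin(q[2]); L=np.atleast_2d(L)
    return np.c_[q[0]+c*L[:,0]-s*L[:,1],q[1]+s*L[:,0]+c*L[:,1],L[:,2]]
def fit(q0,obs):
    f=lambda q:np.concatenate([(proj(v,w(q,L))[0]-uv) for v,uv,L in obs])
    r=least_squares(f,q0,loss='soft_l1'); return r.x,f(r.x).reshape(-1,2)
E
python3 - <<'E'
from fit import *
h=.018
N=[('top0',A((97,342)),(.09,.07,h)),('top0',A((260,318)),(.09,-.07,h)),
('top0',A((29,138)),(-.033,.09,.262)),('top0',A((286,102)),(-.033,-.09,.262)),
('side0',B((120,336)),(.09,.07,h)),('side0',B((235,392)),(.09,-.07,h)),('side0',B((343,302)),(-.09,-.07,h)),
('side0',B((172,50)),(-.033,.09,.262)),('side0',B((335,104)),(-.033,-.09,.262))]
# stand yaw ~pi: local +y = world -y(right)
N=[(v,u,(L[0],-L[1],L[2])) for v,u,L in N]
q,r=fit([.57,0,np.pi],N);print('stand',q.round(4));print(r.round(1).tolist())
h=.015
G=[('top0',A((450,150)),(-.125,-.06,h)),('top0',A((587,175)),(-.125,.06,h)),('top0',A((547,462)),(.125,.06,h)),('top0',A((404,435)),(.125,-.06,h)),
('side0',B((247,508)),(.125,-.06,h)),('side0',B((332,594)),(.125,.06,h)),('side0',B((565,483)),(-.125,.06,h))]
g,r=fit([.55,-.2,np.pi],G);print('gun',g.round(4));print(r.round(1).tolist())
print('squeeze',w(g,(-.075,.006,.15)).round(4))
np.savez('fit.npz',q=q,g=g)
# hub/lever: local hub (hx,hy,.17), angle th; side tip & sleeve start
def lev(p,d):
    hx,th=p; a=th-np.pi/4; k=np.array([-np.cos(a)*.866,-np.sin(a),-np.cos(a)*.5]); return np.array([hx,0,.17])+d*k
tip=[('side0',B((350,214))),('top0',A((240,91)))]
f=lambda p:np.concatenate([proj(v,w(q,lev(p,.119)))[0]-u for v,u in tip])
s=least_squares(f,[-.03,0.]);print('lever',s.x,f(s.x).round(1))
print('grip',w(q,lev(s.x,.088)).round(4),'hub',w(q,lev(s.x,0)).round(4))
for nm,u,z in(('linerTop',A((333,82)),.078),('bomb',A((366,348)),.09),('beaker',A((738,228)),.085)):print(nm,onz('top0',u,z).round(3))
print('side finger tips',[proj('side0',P).round(0).tolist() for P in ([.279,-.559,.25],[.279,-.559,.30],[.279,-.559,.4],[.279,-.559,.45])])
E
```

```text
stand [ 0.5092 -0.0113  3.3033]
[[0.2, -0.1], [0.2, -0.6], [1.2, 0.7], [-0.9, -0.0], [-0.8, -0.8], [-0.7, -1.2], [-0.0, -0.7], [1.4, 1.2], [0.0, 1.3]]
gun [ 0.4432 -0.2978  2.9617]
[[0.1, -0.1], [0.3, -0.3], [0.6, 0.1], [0.8, 0.3], [-0.7, -0.6], [-0.9, -0.5], [0.4, -1.1]]
squeeze [[ 0.5159 -0.3171  0.15  ]]
lever [-0.00228997  0.08436797] [-0.7 -0.1  0.4 -0.4]
grip [[ 0.5781 -0.0576  0.1364]] hub [[ 0.5115 -0.0109  0.17  ]]
linerTop [[ 0.62  -0.153  0.078]]
bomb [[ 0.397 -0.174  0.09 ]]
beaker [[ 0.496 -0.479  0.085]]
side finger tips [[[422.0, 281.0]], [[424.0, 264.0]], [[429.0, 228.0]], [[432.0, 208.0]]]
```

Fit residuals are within about 1.4 px, so about 4 mm:

| Item | Position |
|---|---|
| Stand | (0.509, -0.011), yaw 3.303 |
| Hub | over the stand centre, height fits |
| Gun squeeze point | (0.516, -0.317) |

The tool stays vertical and the cross pipe blocks a normal grasp. I'll push the lever sideways with one finger of the open gripper, keeping the body in front of the pipe. At fixed x the lever's z is constant, so a straight push along the stand's y works.

arm_command(series="0 0 0 -0.035 -0.05;0 0 0 -0.035 -0.05;0 0 0 -0.035 -0.05;0 0 0 -0.035 -0.05;0 0 0 -0.035 -0.05;0 0 0 -0.035 -0.05;0 0 0 -0.035 -0.05;0 0 0 -0.035 -0.05;0 0 0 0 -0.004;0 0 0 0 0", newtons=40)

```text
clock: 1.4
position: [0.2789, -0.5591, 0.3614]
ee_rot: [0.649, 0.761, 0.0, -0.0]
ft_force: [0.3, -0.4, -0.8]
grip_width: 1.003
grasp_force: 0.0
```

arm_command(series="0 0.09 0.1 0 0;0 0.09 0.1 0 0;0 0.09 0.1 0 0;0 0.09 0.1 0 0;0 0.09 0.1 0 0;0 0.09 0.1 0 0;0 0.09 0.1 0 0;0 0.09 0.1 0 0;0 0.09 0.1 0 0;0 0 0 0 0")

```text
clock: 2.65
position: [0.5841, -0.1764, 0.3609]
ee_rot: [0.646, 0.763, 0.001, -0.001]
ft_force: [-1.3, -0.2, 0.4]
grip_width: 1.001
grasp_force: 0.0
```

```bash
cat >> fit.py <<'E'
from scipy.spatial.transform import Rotation as Ro
def state(fr=None):
    o=manip.get_obs(); R=Ro.from_quat(o['ee_rot']).as_matrix(); p=o['position']
    print('t',o['clock'],'p',p.round(4),'xang',np.arctan2(R[1,0],R[0,0]).round(4),'F',o['ft_force'].round(1),'grip',round(o['grip_width'],3),o['grasp_force'])
    return p,R
def togo(tgt,yang=None):
    p,R=state(); print('norm shift',((R.T@(np.array(tgt)-p))/.4).round(3))
    if yang is not None:
        d=np.arctan2(R[1,1],R[0,1])-yang; print('spin',((d+np.pi/2)%np.pi-np.pi/2)/np.pi)
D=np.load('fit.npz') if __import__('os').path.exists('fit.npz') else None
def sl(p):  # world->stand local
    q=D['q'];d=p[:2]-q[:2];c,s=np.cos(q[2]),np.sin(q[2]);return np.r_[c*d[0]+s*d[1],-s*d[0]+c*d[1],p[2]].round(4)
E
python3 - <<'E'
from fit import *
togo(w(D['q'],(-.113,.135,.118))[0],D['q'][2]); c=snap('wrist','w1'); snap('top','t1'); print(manip.get_obs()['joint_pos'].round(2))
E
```

```text
t 2.65 p [ 0.5841 -0.1764  0.3609] xang 1.737 F [-1.3 -0.2  0.4] grip 1.001 0.0
norm shift [0.098 0.165 0.608]
spin 0.0014487926395243375
[ 0.61  0.31 -0.51  1.29  0.15  1.58  0.29]
```

View pics/w1.png

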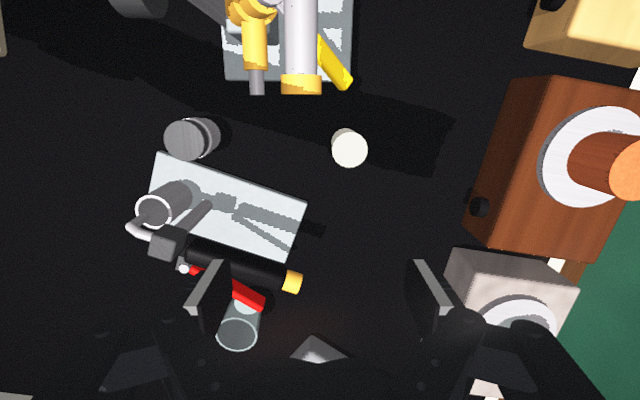

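The wrist view shows the pipe's right end at about (301,88), the lever tip at (348,84), the near-right base corner at (225,80), the liner at (349,148) and the grip's rear end at (293,281). I'll refine with these.

```bash
python3 - <<'E'
from fit import *
q,g=D['q'],D['g']
def lev(th,d,l=0,hx=0):
    a=th-np.pi/4; return np.array([hx,0,.17])+d*np.array([-np.cos(a)*.866,-np.sin(a),-np.cos(a)*.5])
print('pipe end',proj('w1',w(q,(-.033,.09,.262))),'corner',proj('w1',w(q,(.09,.07,.018))),proj('w1',w(q,(-.09,.07,.018))))
for th in(0,.08):print('tip',th,proj('w1',w(q,lev(th,.119))))
print('gun corners',proj('w1',w(g,[(.125,-.06,.015),(-.125,-.06,.015),(-.125,.06,.015)])),'grip top rear centre',proj('w1',w(g,[(-.12,0,.166),(-.12,-.012,.15)])))
E
```

```text
pipe end [[298.88132626  94.27996631]] corner [[223.30493329  81.07344984]] [[348.6250504   81.73529028]]
tip 0 [[342.11136104  90.28935346]]
tip 0.08 [[347.11890584  83.69360495]]
gun corners [[153.61388291 152.35762095]
 [305.61693339 203.97474798]
 [283.29245422 264.46416508]] grip top rear centre [[280.91355431 286.75455438]
 [285.2612204  271.66272748]]
```

arm_command(series="0 0.05 0.08 0.06 0.0015;0 0.05 0.085 0.06 0;0 0 0 0.06 0;0 0 0 0.06 0;0 0 0 0.06 0;0 0 0 0.06 0;0 0 0 0.06 0;0 0 0 0.06 0;0 0 0 0.06 0;0 0 0 0.06 0")

```text
clock: 4.0
position: [0.6403, -0.1341, 0.1213]
ee_rot: [0.651, 0.759, -0.001, 0.0]
ft_force: [1.0, -0.1, 1.0]
grip_width: 0.998
grasp_force: 0.0
```

```bash
python3 - <<'E'
from fit import *
p,R=state();print(sl(p)); togo(w(D['q'],(-.113,.125,.118))[0],D['q'][2])
E
```

```text
t 4.0 p [ 0.6403 -0.1341  0.1213] xang 1.7231 F [ 1.  -0.1  1. ] grip 0.998 0.0
[-0.1097  0.1423  0.1213]
t 4.0 p [ 0.6403 -0.1341  0.1213] xang 1.7231 F [ 1.  -0.1  1. ] grip 0.998 0.0
norm shift [0.043 0.008 0.008]
spin -0.002973878865599006
```

arm_command(series="0 0.025 0.005 0.008 -0.003;0 0.025 0 0 0;0 0.025 0 0 0;0 0.025 0 0 0;0 0.02 0 0 0;0 0.02 0 0 0;0 0.02 0 0 0;0 0.02 0 0 0;0 0 0 0 0;0 0 0 0 0")

```text
clock: 5.25
position: [0.6311, -0.0609, 0.1189]
ee_rot: [0.646, 0.763, -0.0, -0.0]
ft_force: [-1.3, -3.3, -2.7]
grip_width: 0.999
grasp_force: 1.7
```

```bash
python3 - <<'E'
from fit import *
p,R=state();print(sl(p)); snap('wrist','w2');snap('side','s2')
a=cv2.imread('pics/w2.png')[0:300,100:500];b=cv2.imread('pics/s2.png')[100:300,250:450]
cv2.imwrite('pics/c3.png',np.hstack([a,cv2.resize(b,(300,300))]))
E
```

```text
t 5.25 p [ 0.6311 -0.0609  0.1189] xang 1.7362 F [-1.3 -3.3 -2.7] grip 0.999 1.6597102582454681
[-0.1124  0.0686  0.1189]
```

View pics/c3.png

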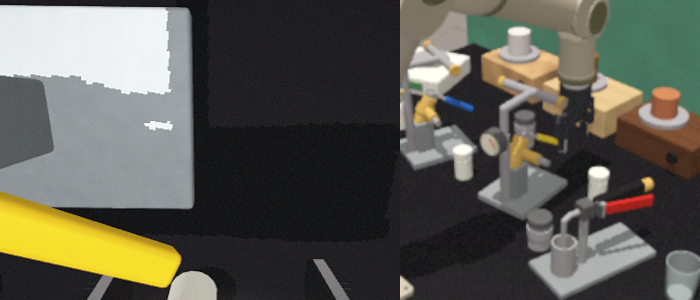

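The lever's yellow end lies against the near finger at (100,285) in the crop, with about 3 N of force, as intended. I'll continue pushing.

arm_command(series="0 0.025 0 0 0;0 0.025 0 0 0;0 0.025 0 0 0;0 0.025 0 0 0;0 0.025 0 0 0;0 0.025 0 0 0;0 0.025 0 0 0;0 0.025 0 0 0;0 0.015 0 0 0;0 0 0 0 0")

```text
clock: 6.6
position: [0.6179, 0.0238, 0.1199]
ee_rot: [0.646, 0.763, 0.0, 0.001]
ft_force: [0.6, -4.0, 1.4]
grip_width: 1.002
grasp_force: 2.1
```

```bash
python3 - <<'E'
from fit import *
p,R=state();print(sl(p))
E
```

```text
t 6.6 p [0.6179 0.0238 0.1199] xang 1.7364 F [ 0.6 -4.   1.4] grip 1.002 2.0678881368075963
[-0.1129 -0.0172  0.1199]
```

arm_command(series="0 0.01 0 0 0;0 0.01 0 0 0;0 0.0075 0 0 0;0 0.0075 0 0 0;0 0.005 0 0 0;0 0 0 0 0;0 0 0 0 0;0 0 0 0 0;0 0 0 0 0;0 0 0 0 0")

```text
clock: 7.85
position: [0.6158, 0.039, 0.1201]
ee_rot: [0.646, 0.763, 0.0, 0.001]
ft_force: [2.2, -6.2, 1.9]
grip_width: 0.996
grasp_force: 3.0
```

arm_command(series="0 0.005 0 0 0;0 0 0 0 0;0 0 0 0 0;0 0 0 0 0;0 0 0 0 0;0 0 0 0 0;0 0 0 0 0;0 0 0 0 0;0 0 0 0 0;0 0 0 0 0")

```text
clock: 9.1
position: [0.6153, 0.041, 0.1199]
ee_rot: [0.646, 0.763, 0.0, 0.001]
ft_force: [2.4, -7.1, 0.3]
grip_width: 1.002
grasp_force: 2.8
```

```bash
python3 - <<'E'
from fit import *
p,R=state();print(sl(p))
E
```

```text
t 9.1 p [0.6153 0.041  0.1199] xang 1.7357 F [ 2.4 -7.1  0.3] grip 1.002 2.8226574137806892
[-0.1131 -0.0345  0.1199]
```

arm_command(series="0 0.005 0 0 0;0 0 0 0 0;0 0.005 0 0 0;0 0 0 0 0;0 0 0 0 0;0 0 0 0 0;0 0 0 0 0;0 0 0 0 0;0 0 0 0 0;0 0 0 0 0")

```text
clock: 10.35
position: [0.6145, 0.0449, 0.1197]
ee_rot: [0.646, 0.763, 0.0, 0.001]
ft_force: [1.9, -6.1, 0.2]
grip_width: 0.998
grasp_force: 2.8
```

arm_command(series="0 0.005 0 0 0;0 0 0 0 0;0 0 0 0 0;0 0 0 0 0;0 0 0 0 0;0 0 0 0 0;0 0 0 0 0;0 0 0 0 0;0 0 0 0 0;0 0 0 0 0")

```text
clock: 11.6
position: [0.6143, 0.0463, 0.1196]
ee_rot: [0.647, 0.763, 0.0, 0.001]
ft_force: [4.0, -8.4, -0.4]
grip_width: 1.002
grasp_force: 3.7
```

```bash
python3 - <<'E'
from fit import *
p,R=state();print(sl(p))
E
```

```text
t 11.6 p [0.6143 0.0463 0.1196] xang 1.7353 F [ 4.  -8.4 -0.4] grip 1.002 3.66232730448246
[-0.113  -0.0399  0.1196]
```

arm_command(series="0 0.005 0 0 0;0 0 0 0 0;0 0 0 0 0;0 0 0 0 0;0 0 0 0 0;0 0 0 0 0;0 0 0 0 0;0 0 0 0 0;0 0 0 0 0;0 0 0 0 0")

```text
clock: 12.85
position: [0.6144, 0.0468, 0.1196]
ee_rot: [0.647, 0.762, -0.0, 0.002]
ft_force: [4.7, -10.8, -0.9]
grip_width: 0.999
grasp_force: 5.5
```

```bash
python3 - <<'E'
from fit import *
p,R=state();print(sl(p)); snap('wrist','w3');snap('side','s3');snap('top','t3')
a=cv2.imread('pics/s3.png')[120:260,310:450];b=cv2.imread('pics/t3.png')[150:250,270:370]
cv2.imwrite('pics/c4.png',np.hstack([cv2.resize(a,(400,400),interpolation=2),cv2.resize(b,(400,400),interpolation=2)]))
E
```

```text
t 12.85 p [0.6144 0.0468 0.1196] xang 1.7343 F [  4.7 -10.8  -0.9] grip 0.999 5.460626855492592
[-0.1131 -0.0404  0.1196]
```

View pics/c4.png

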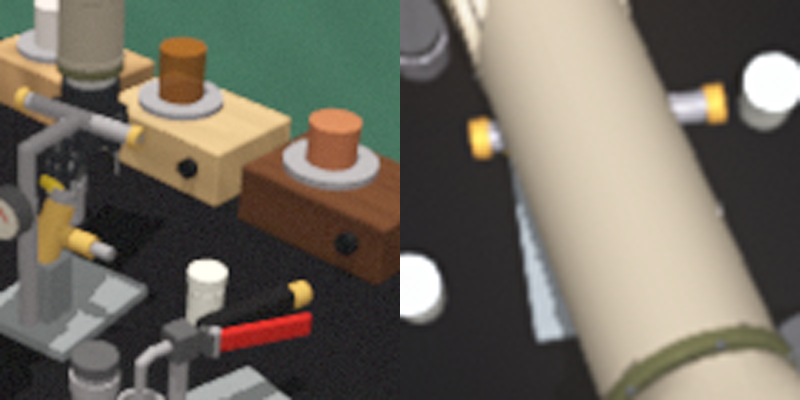

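Force rose to 10.8 N while the tool advanced only 0.5 mm of the 2 mm commanded. That happened at local y -0.040 against -0.038 predicted, so the open stop is reached, and the crop shows the stand upright. I'll retreat and go to the gun.

arm_command(series="0 -0.0125 0 0 0;0 -0.0125 0 0 0;0 0 0.05 0 0;0 0 0.05 0 0;0 0 0 -0.1 0;0 0 0 -0.1 0;0 0 0 -0.1 0;0 0 0 -0.1 0;0 0 0 -0.1 0;0 0 0 -0.1 0")

```text
clock: 14.25
position: [0.6537, 0.0476, 0.3606]
ee_rot: [0.646, 0.764, 0.0, -0.0]
ft_force: [1.0, -0.6, -0.0]
grip_width: 0.999
grasp_force: 0.0
```

arm_command(series="0 -0.05 -0.02 0 -0.049;0 0 0 0 -0.049;0 0 0 0 -0.049;0 0 0 0 -0.049;0 0 0 0 -0.049;0 0 0 0 -0.049;0 0 0 0 -0.049;0 0 0 0 -0.047;0 0 0 0 0;0 0 0 0 0")

```text
clock: 15.5
position: [0.6494, 0.026, 0.3592]
ee_rot: [0.091, 0.996, 0.0, -0.0]
ft_force: [0.6, 0.4, -0.1]
grip_width: 1.0
grasp_force: 0.0
```

```bash
python3 - <<'E'
from fit import *
g=D['g']; togo(w(g,(-.075,.017,.30))[0],g[2]+np.pi/2); print(manip.get_obs()['joint_pos'].round(2)); p,R=state(); print('cam rel',R.T@(-viewer.camera('wrist')['extrinsics'][:3,:3].T@viewer.camera('wrist')['extrinsics'][:3,3]-p))
E
```

```text
t 15.5 p [0.6494 0.026  0.3592] xang 2.959 F [ 0.6  0.4 -0.1] grip 1.0 0.0
norm shift [ 0.172 -0.932  0.148]
spin -0.0008542582101662032
[ 0.4   0.46 -0.77  1.17  0.31  1.63  1.09]
t 15.5 p [0.6494 0.026  0.3592] xang 2.959 F [ 0.6  0.4 -0.1] grip 1.0 0.0
cam rel [ 0.08349229 -0.00062681 -0.12400304]
```

arm_command(series="0 0.0215 -0.1165 0 0;0 0.0215 -0.1165 0 0;0 0.0215 -0.1165 0 0;0 0.0215 -0.1165 0 0;0 0.0215 -0.1165 0 0;0 0.0215 -0.1165 0 0;0 0.0215 -0.1165 0 0;0 0.0215 -0.1165 0 0;0 0 0 0.1 0;0 0 0 0.048 0")

```text
clock: 16.85
position: [0.5144, -0.3287, 0.298]
ee_rot: [0.091, 0.996, 0.001, -0.001]
ft_force: [0.2, 0.8, 0.5]
grip_width: 1.0
grasp_force: 0.0
```

```bash
python3 - <<'E'
from fit import *
g=D['g']; togo(w(g,(-.075,.017,.15))[0],g[2]+np.pi/2); snap('wrist','w4')
print(proj('w4',w(g,[(.125,-.06,.015),(-.125,-.06,.015),(-.125,.06,.015),(.125,.06,.015),(-.12,-.012,.166),(-.12,.012,.166),(.005,-.012,.166),(.005,.012,.166)])).round(0).tolist())
a=cv2.imread('pics/w4.png');cv2.imwrite('pics/c5.png',cv2.resize(cv2.convertScaleAbs(a,alpha=1.6,beta=20)[50:400,100:550],None,fx=1.7,fy=1.7,interpolation=2))
E
```

```text
t 16.85 p [ 0.5144 -0.3287  0.298 ] xang 2.9603 F [0.2 0.8 0.5] grip 1.0 0.0
norm shift [0.001 0.001 0.37 ]
spin -0.00044970272995642605
[[385.0, -10.0], [372.0, 197.0], [287.0, 197.0], [280.0, -10.0], [349.0, 242.0], [324.0, 242.0], [354.0, 101.0], [324.0, 101.0]]
```

View pics/c5.png

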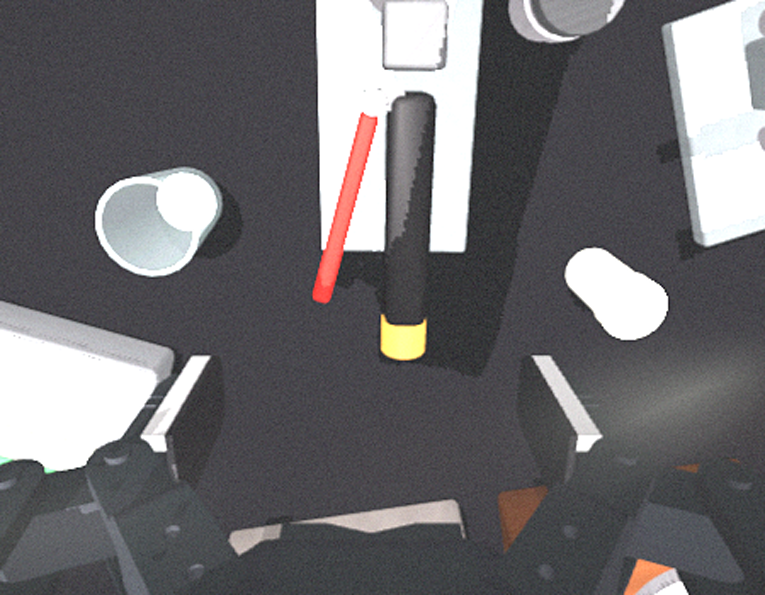

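The gun sits about 2 mm further to its -y than fitted: grip edges at px 325/352 against 324/349 predicted. The TCP is therefore about 18.5 mm off the grip centre on the trigger side. I'll descend here, shift 13.5 mm to y = +5 mm, then squeeze.

arm_command(series="0 0 0 0.0925 0;0 0 0 0.0925 0;0 0 0 0.0925 0;0 0 0 0.0925 0;0 0 0.017 0 0;0 0 0.017 0 0;0 0 0 0 0;0 0 0 0 0;0 0 0 0 0;0 0 0 0 0", newtons=40)

```text
clock: 18.15
position: [0.5176, -0.3155, 0.1521]
ee_rot: [0.09, 0.996, -0.0, 0.0]
ft_force: [-0.3, 0.4, 0.3]
grip_width: 1.003
grasp_force: 0.0
```

arm_command(series="0.3 0 0 0 0;0.4 0 0 0 0;0.5 0 0 0 0;0.55 0 0 0 0;1 0 0 0 0;1 0 0 0 0;1 0 0 0 0;1 0 0 0 0;1 0 0 0 0;1 0 0 0 0")

```text
clock: 19.4
position: [0.5182, -0.3152, 0.1535]
ee_rot: [0.09, 0.996, -0.0, 0.001]
ft_force: [-3.0, 1.9, 11.7]
grip_width: 0.4
grasp_force: 45.1
```

```bash
python3 - <<'E'
from fit import *
p,R=state(); print('F tool',R.T@manip.get_obs()['ft_force']); snap('wrist','w5')
a=cv2.imread('pics/w5.png');cv2.imwrite('pics/c6.png',cv2.convertScaleAbs(a,alpha=1.6,beta=20))
E
```

```text
t 19.4 p [ 0.5182 -0.3152  0.1535] xang 2.9623 F [-3.   1.9 11.7] grip 0.4 45.13555705547333
F tool [  3.29131894   1.32681817 -11.66220971]
```

View pics/c6.png

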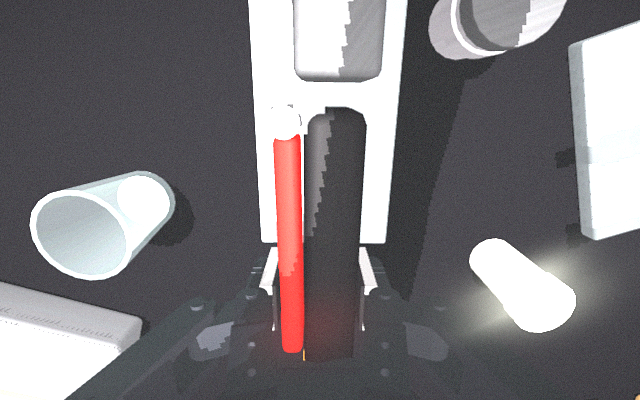

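The trigger (px 288,240) lies flush beside the grip, the opening is 34 mm and the pad force is 45 N, so it is home. I'll hold, then release and rise.

arm_command(series="1 0 0 0 0;1 0 0 0 0;1 0 0 0 0;1 0 0 0 0;1 0 0 0 0;1 0 0 0 0;1 0 0 0 0;1 0 0 0 0;1 0 0 0 0;1 0 0 0 0")

```text
clock: 20.7
position: [0.5182, -0.3153, 0.1535]
ee_rot: [0.09, 0.996, -0.0, 0.001]
ft_force: [-2.4, 0.6, 11.8]
grip_width: 0.406
grasp_force: 45.1
```

arm_command(series="0 0 0 0 0;0 0 0 0 0;0 0 0 0 0;0 0 0 0 0;0 0 0 0 0;0 0 -0.017 0 0;0 0 -0.017 0 0;0 0 0 0 0;0 0 0 0 0;0 0 0 0 0")

```text
clock: 21.95
position: [0.5152, -0.3285, 0.1519]
ee_rot: [0.09, 0.996, 0.0, 0.0]
ft_force: [-0.0, 0.1, 0.6]
grip_width: 1.0
grasp_force: 0.0
```

arm_command(series="0 0 0 -0.09 0;0 0 0 -0.09 0;0 0 0 -0.09 0;0 0 0 -0.09 0;0 0 0 -0.09 0;0 0 0 -0.08 0;0 0 0 0 0;0 0 0 0 0;0 0 0 0 0;0 0 0 0 0")

```text
clock: 23.2
position: [0.5149, -0.3287, 0.3631]
ee_rot: [0.09, 0.996, 0.0, -0.001]
ft_force: [-0.2, 0.1, 0.1]
grip_width: 1.0
grasp_force: 0.0
```

```bash
python3 - <<'E'
from fit import *
q=D['q'];snap('top','t6');snap('side','s6');snap('wrist','w6')
togo(w(q,(-.118,-.145,.36))[0],q[2])
c=cv2.imread('pics/t6.png')
# blue pipe end / bomb positions from first top picture
for nm,u,z in(('bluepipe R',(246,199),.262),('bluelever tip',(242,185),.13),('bomb',(273,154),.093),('liner',(272,220),.078)):
    P=onz('top0',u,z)[0];print(nm,P.round(3),'local',sl(P))
print('old bluetip/now',)
a=cv2.imread('pics/t6.png')[150:250,170:370];b=cv2.imread('pics/s6.png')[130:230,200:400];cv2.imwrite('pics/c7.png',cv2.resize(np.vstack([a,b]),(600,600),interpolation=2))
E
```

```text
t 23.35 p [ 0.515  -0.3287  0.3636] xang 2.962 F [-1.1 -0.7 -0.1] grip 0.999 0.0
norm shift [-1.000e-03  1.219e+00  9.000e-03]
spin 0.3913554199772657
bluepipe R [0.487 0.203 0.262] local [-0.0125 -0.2146  0.262 ]
bluelever tip [0.558 0.24  0.13 ] local [-0.0885 -0.2404  0.13  ]
bomb [0.672 0.148 0.093] local [-0.1867 -0.1309  0.093 ]
liner [0.453 0.148 0.078] local [ 0.0299 -0.1659  0.078 ]
old bluetip/now
```

View pics/c7.png

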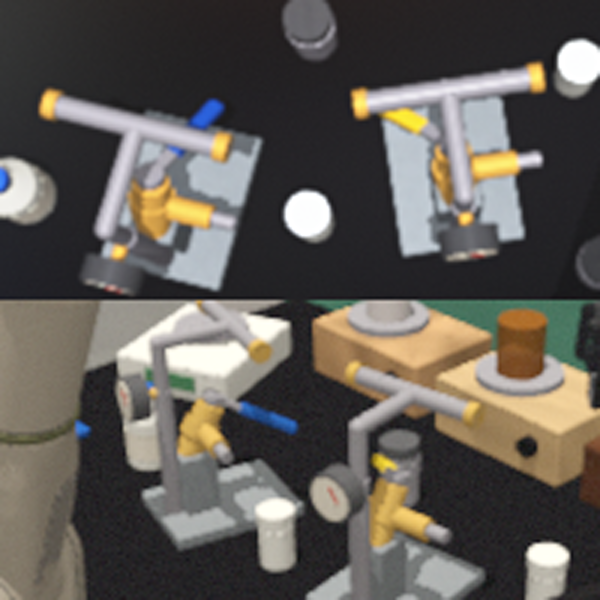

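The lever points to the far left in the top crop (400,118), so it is open. The blue tap and the ware look unmoved. The trigger was released. Next is the far side of the lever, to push it shut.

arm_command(series="0 0 0.118 0 0;0 0 0.118 0 0;0 0 0.118 0 0;0 0 0.118 0 0;0 0 0.118 0 0;0 0 0.118 0 0;0 0 0.118 0 0;0 0 0.118 0 0;0 0 0.118 0 0;0 0 0.118 0 0")

```text
clock: 24.6
position: [0.5996, 0.1369, 0.3639]
ee_rot: [0.09, 0.996, -0.0, 0.0]
ft_force: [-0.1, -0.3, 0.7]
grip_width: 1.0
grasp_force: 0.0
```

arm_command(series="0 0 0 0 0.049;0 0 0 0 0.049;0 0 0 0 0.049;0 0 0 0 0.049;0 0 0 0 0.049;0 0 0 0 0.049;0 0 0 0 0.049;0 0 0 0 0.048;0 0 0 0 0;0 0 0 0 0")

```text
clock: 25.85
position: [0.5994, 0.1357, 0.3639]
ee_rot: [0.646, 0.763, -0.0, 0.0]
ft_force: [-0.6, -0.0, -0.7]
grip_width: 1.003
grasp_force: 0.0
```

```bash
python3 - <<'E'
from fit import *
q=D['q']; p,R=state();print(sl(p)); togo(w(q,(-.113,-.125,.121))[0],q[2])
d=np.load('pics/w4.npz')
for z in(.006,.019):
    P=np.array([.5144,-.3287,.298])+Ro.from_quat([.091,.996,.001,-.001]).as_matrix()@np.array([.011,.0425,z]); print(z,proj('w4',P))
# trigger check: red pixels angle w4 vs w6
E
```

```text
t 25.85 p [0.5994 0.1357 0.3639] xang 1.737 F [-0.6 -0.  -0.7] grip 1.003 0.0
[-0.1127 -0.1305  0.3639]
t 25.85 p [0.5994 0.1357 0.3639] xang 1.737 F [-0.6 -0.  -0.7] grip 1.003 0.0
norm shift [-0.014  0.001  0.607]
spin 0.0014390037408441732
0.006 [[405.92840834 255.74126256]]
0.019 [[399.0907162  243.41689243]]
```

arm_command(series="0 0 0 0.08 0.0015;0 0 0 0.08 0;0 0 0 0.08 0;0 0 0 0.08 0;0 0 0 0.08 0;0 0 0 0.08 0;0 0 0 0.08 0;0 0 0 0.047 0;0 0 0 0 0;0 0 0 0 0")

```text
clock: 27.1
position: [0.6002, 0.136, 0.1224]
ee_rot: [0.649, 0.761, 0.001, 0.001]
ft_force: [-0.5, -0.8, -0.1]
grip_width: 1.002
grasp_force: 0.0
```

arm_command(series="0 -0.02 0 0 0;0 -0.02 0 0 0;0 -0.02 0 0 0;0 -0.02 0 0 0;0 -0.02 0 0 0;0 -0.025 0 0 0;0 -0.025 0 0 0;0 -0.025 0 0 0;0 0 0 0 0;0 0 0 0 0")

```text
clock: 28.35
position: [0.6102, 0.0666, 0.1209]
ee_rot: [0.649, 0.761, -0.0, -0.0]
ft_force: [-1.8, 2.3, -0.9]
grip_width: 0.999
grasp_force: 1.1
```

```bash
python3 - <<'E'
from fit import *
q=D['q']; p,R=state();print(sl(p)); togo(w(q,(-.113,.04,.121))[0],q[2])
E
```

```text
t 28.35 p [0.6102 0.0666 0.1209] xang 1.729 F [-1.8  2.3 -0.9] grip 0.999 1.1495415691751987
[-0.1122 -0.0606  0.1209]
t 28.35 p [0.6102 0.0666 0.1209] xang 1.729 F [-1.8  2.3 -0.9] grip 0.999 1.1495415691751987
norm shift [-0.251  0.003 -0.   ]
spin -0.0011005372851172024
```

arm_command(series="0 -0.025 0.001 0 -0.001;0 -0.025 0.001 0 0;0 -0.025 0 0 0;0 -0.025 0 0 0;0 -0.025 0 0 0;0 -0.025 0 0 0;0 -0.025 0 0 0;0 -0.02 0 0 0;0 -0.015 0 0 0;0 0 0 0 0")

```text
clock: 29.6
position: [0.6251, -0.0151, 0.1217]
ee_rot: [0.648, 0.762, 0.001, -0.0]
ft_force: [-0.1, 4.5, 1.6]
grip_width: 0.998
grasp_force: 2.1
```

arm_command(series="0 -0.0075 0 0 0;0 -0.0075 0 0 0;0 -0.0075 0 0 0;0 -0.005 0 0 0;0 0 0 0 0;0 0 0 0 0;0 0 0 0 0;0 0 0 0 0;0 0 0 0 0;0 0 0 0 0")

```text
clock: 30.85
position: [0.6271, -0.0253, 0.1219]
ee_rot: [0.647, 0.762, 0.001, 0.0]
ft_force: [-0.3, 6.6, 1.5]
grip_width: 1.001
grasp_force: 2.9
```

```bash
python3 - <<'E'
from fit import *
p,R=state();print(sl(p))
E
```

```text
t 30.85 p [ 0.6271 -0.0253  0.1219] xang 1.7334 F [-0.3  6.6  1.5] grip 1.001 2.9048253083601594
[-0.1141  0.0328  0.1219]
```

arm_command(series="0 -0.005 0 0 0;0 0 0 0 0;0 -0.005 0 0 0;0 0 0 0 0;0 0 0 0 0;0 0 0 0 0;0 0 0 0 0;0 0 0 0 0;0 0 0 0 0;0 0 0 0 0")

```text
clock: 32.1
position: [0.6278, -0.0292, 0.122]
ee_rot: [0.647, 0.762, 0.001, 0.0]
ft_force: [0.2, 7.5, 2.1]
grip_width: 1.004
grasp_force: 3.0
```

arm_command(series="0 -0.005 0 0 0;0 0 0 0 0;0 0 0 0 0;0 0 0 0 0;0 0 0 0 0;0 0 0 0 0;0 0 0 0 0;0 0 0 0 0;0 0 0 0 0;0 0 0 0 0")

```text
clock: 33.35
position: [0.628, -0.0312, 0.1218]
ee_rot: [0.647, 0.762, 0.001, 0.0]
ft_force: [-0.0, 6.8, 1.6]
grip_width: 1.0
grasp_force: 2.8
```

arm_command(series="0 -0.005 0 0 0;0 0 0 0 0;0 0 0 0 0;0 0 0 0 0;0 0 0 0 0;0 0 0 0 0;0 0 0 0 0;0 0 0 0 0;0 0 0 0 0;0 0 0 0 0")

```text
clock: 34.6
position: [0.6282, -0.0332, 0.1217]
ee_rot: [0.647, 0.762, 0.001, -0.0]
ft_force: [-0.3, 6.2, 1.1]
grip_width: 1.001
grasp_force: 2.7
```

```bash
python3 - <<'E'
from fit import *
p,R=state();print(sl(p))
E
```

```text
t 34.6 p [ 0.6282 -0.0332  0.1217] xang 1.7334 F [-0.3  6.2  1.1] grip 1.001 2.6738182827830315
[-0.1139  0.0408  0.1217]
```

arm_command(series="0 -0.005 0 0 0;0 0 0 0 0;0 0 0 0 0;0 0 0 0 0;0 0 0 0 0;0 0 0 0 0;0 0 0 0 0;0 0 0 0 0;0 0 0 0 0;0 0 0 0 0")

```text
clock: 35.85
position: [0.6285, -0.0352, 0.1216]
ee_rot: [0.647, 0.762, 0.001, -0.0]
ft_force: [0.4, 5.6, 0.8]
grip_width: 1.003
grasp_force: 2.6
```

arm_command(series="0 -0.005 0 0 0;0 0 0 0 0;0 0 0 0 0;0 0 0 0 0;0 0 0 0 0;0 0 0 0 0;0 0 0 0 0;0 0 0 0 0;0 0 0 0 0;0 0 0 0 0")

```text
clock: 37.1
position: [0.6289, -0.0373, 0.1216]
ee_rot: [0.647, 0.762, 0.001, -0.0]
ft_force: [-0.3, 6.1, -0.2]
grip_width: 1.002
grasp_force: 2.6
```

```bash
python3 - <<'E'
from fit import *
p,R=state();print(sl(p))
E
```

```text
t 37.1 p [ 0.6289 -0.0373  0.1216] xang 1.7333 F [-0.3  6.1 -0.2] grip 1.002 2.634175233542919
[-0.1139  0.0449  0.1216]
```

No stop yet. I'll check numerically that the stand itself isn't creeping, and estimate the lever angle from the yellow pixels.

```bash
python3 - <<'E'
from fit import *
snap('side','s8'); snap('wrist','w8'); snap('top','t8')
a=cv2.imread('pics/side0.png',0)
for n in('s3','s6','s8'):
    b=cv2.imread(f'pics/{n}.png',0); out=[]
    for (x0,y0,x1,y1) in((300,205,365,248),(300,185,322,205)):
        t=a[y0:y1,x0:x1]; r=cv2.matchTemplate(b[y0-6:y1+6,x0-6:x1+6],t,cv2.TM_CCOEFF_NORMED); _,m,_,l=cv2.minMaxLoc(r); out.append((l[0]-6,l[1]-6,round(m,3)))
    print(n,out)
def yel(f,box):
    im=cv2.cvtColor(cv2.imread(f'pics/{f}.png'),cv2.COLOR_BGR2HSV); x0,y0,x1,y1=box
    m=cv2.inRange(im[y0:y1,x0:x1],(25,170,80),(33,255,255)); yy,xx=np.nonzero(m)
    return (len(xx),xx.min()+x0,xx.max()+x0,yy[xx.argmax()]+y0,round(xx.mean()+x0,1),round(yy.mean()+y0,1)) if len(xx) else None
for f in('side0','s3','s6','s8'):print(f,yel(f,(325,175,380,205)))
for f in('top0','t1','t6','t8'):print(f,yel(f,(295,160,350,195)))
q=D['q']
def lev(th,d):
    a=th-np.pi/4; return np.array([0,0,.17])+d*np.array([-np.cos(a)*.866,-np.sin(a),-np.cos(a)*.5])
for th in(0,.05,.1,.2):print(th,proj('side0',w(q,lev(th,.119))).round(1),proj('side0',w(q,lev(th,.088))).round(1),proj('w8',w(q,lev(th,.119))).round(0))
print('w8',yel('w8',(0,0,640,400)))
E
```

```text
s3 [(0, 0, 0.956), (0, 0, 0.976)]
s6 [(0, 0, 0.979), (0, 0, 0.999)]
s8 [(0, 0, 0.922), (0, 0, 0.972)]
side0 (57, np.int64(343), np.int64(361), np.int64(196), np.float64(350.5), np.float64(193.1))
s3 (2, np.int64(326), np.int64(328), np.int64(184), np.float64(327.0), np.float64(183.0))
s6 (12, np.int64(325), np.int64(330), np.int64(184), np.float64(327.0), np.float64(183.6))
s8 (31, np.int64(344), np.int64(363), np.int64(198), np.float64(354.1), np.float64(194.8))
top0 (37, np.int64(326), np.int64(335), np.int64(183), np.float64(330.3), np.float64(185.6))
t1 (38, np.int64(326), np.int64(335), np.int64(183), np.float64(330.3), np.float64(185.7))
t6 (42, np.int64(299), np.int64(311), np.int64(190), np.float64(305.5), np.float64(189.4))
t8 None
0 [[363.1 197.8]] [[355.1 195.4]] [[236. 357.]]
0.05 [[362.7 197.5]] [[354.7 195.2]] [[244. 347.]]
0.1 [[362.1 197.2]] [[354.4 195. ]] [[251. 337.]]
0.2 [[360.8 196.4]] [[353.4 194.4]] [[263. 316.]]
w8 (2108, np.int64(52), np.int64(247), np.int64(358), np.float64(106.3), np.float64(322.4))
```

The stand hasn't moved. The lever tip is at side px 363, which is near the shut angle and past where it started. I'll keep feeling for the stop.

arm_command(series="0 -0.005 0 0 0;0 0 0 0 0;0 0 0 0 0;0 0 0 0 0;0 0 0 0 0;0 0 0 0 0;0 0 0 0 0;0 0 0 0 0;0 0 0 0 0;0 0 0 0 0")

```text
clock: 38.5
position: [0.6293, -0.0393, 0.1217]
ee_rot: [0.647, 0.762, 0.001, 0.0]
ft_force: [0.3, 7.1, -0.2]
grip_width: 0.998
grasp_force: 2.6
```

arm_command(series="0 -0.005 0 0 0;0 0 0 0 0;0 0 0 0 0;0 0 0 0 0;0 0 0 0 0;0 0 0 0 0;0 0 0 0 0;0 0 0 0 0;0 0 0 0 0;0 0 0 0 0")

```text
clock: 39.75
position: [0.6298, -0.0412, 0.1219]
ee_rot: [0.647, 0.762, 0.001, 0.0]
ft_force: [1.4, 6.6, 1.3]
grip_width: 1.003
grasp_force: 2.7
```

```bash
python3 - <<'E'
from fit import *
p,R=state();print(sl(p))
E
```

```text
t 39.75 p [ 0.6298 -0.0412  0.1219] xang 1.7334 F [1.4 6.6 1.3] grip 1.003 2.707647350616753
[-0.1142  0.049   0.1219]
```

arm_command(series="0 -0.005 0 0 0;0 0 0 0 0;0 0 0 0 0;0 0 0 0 0;0 0 0 0 0;0 0 0 0 0;0 0 0 0 0;0 0 0 0 0;0 0 0 0 0;0 0 0 0 0")

```text
clock: 41.0
position: [0.6302, -0.0425, 0.1219]
ee_rot: [0.647, 0.762, 0.002, 0.0]
ft_force: [2.4, 8.2, 1.0]
grip_width: 1.004
grasp_force: 3.5
```

arm_command(series="0 -0.005 0 0 0;0 0 0 0 0;0 0 0 0 0;0 0 0 0 0;0 0 0 0 0;0 0 0 0 0;0 0 0 0 0;0 0 0 0 0;0 0 0 0 0;0 0 0 0 0")

```text
clock: 42.25
position: [0.6307, -0.0432, 0.122]
ee_rot: [0.647, 0.763, 0.002, -0.0]
ft_force: [1.4, 11.2, 1.5]
grip_width: 1.0
grasp_force: 5.0
```

```bash
python3 - <<'E'
from fit import *
p,R=state();print(sl(p)); snap('wrist','w9');snap('side','s9')
q=D['q']
def lev(th,d):
    a=th-np.pi/4; return np.array([0,0,.17])+d*np.array([-np.cos(a)*.866,-np.sin(a),-np.cos(a)*.5])
def mask(f,box):
    im=cv2.cvtColor(cv2.imread(f'pics/{f}.png'),cv2.COLOR_BGR2HSV); x0,y0,x1,y1=box
    m=cv2.inRange(im[y0:y1,x0:x1],(25,150,60),(33,255,255)); yy,xx=np.nonzero(m); return xx+x0,yy+y0
for f,b in(('t6',(290,165,345,195)),('top0',(320,165,345,195)),('w8',(0,0,640,400)),('w9',(0,0,640,400))):
    x,y=mask(f,b); v=cv2.fitLine(np.c_[x,y].astype(np.float32),cv2.DIST_L2,0,.01,.01).ravel()
    print(f,len(x),'c',x.mean().round(1),y.mean().round(1),'line deg',np.degrees(np.arctan2(v[1],v[0])).round(1))
    for th in((1.4,1.5,1.571) if f=='t6' else (0,.07,.14)):
        uv=proj(f,w(q,np.array([lev(th,.06),lev(th,.119)]))); d=uv[1]-uv[0]; print('  ',th,uv.round(0).tolist(),np.degrees(np.arctan2(d[1],d[0])).round(1))
E
```

```text
t 42.25 p [ 0.6307 -0.0432  0.122 ] xang 1.7346 F [ 1.4 11.2  1.5] grip 1.0 4.9882689490914345
[-0.1147  0.0511  0.122 ]
t6 44 c 305.7 189.3 line deg 18.5
   1.4 [[308.0, 188.0], [296.0, 179.0]] -143.1
   1.5 [[307.0, 189.0], [293.0, 181.0]] -148.8
   1.571 [[306.0, 190.0], [291.0, 182.0]] -152.6
top0 38 c 330.3 185.7 line deg -37.0
   0 [[332.0, 186.0], [343.0, 174.0]] -46.8
   0.07 [[331.0, 185.0], [341.0, 173.0]] -50.9
   0.14 [[330.0, 185.0], [339.0, 172.0]] -55.2
w8 2111 c 106.1 322.1 line deg 13.7
   0 [[120.0, 316.0], [236.0, 357.0]] 19.3
   0.07 [[127.0, 307.0], [247.0, 343.0]] 16.6
   0.14 [[134.0, 298.0], [256.0, 328.0]] 14.0
w9 2926 c 92.5 312.0 line deg 12.8
   0 [[115.0, 302.0], [234.0, 347.0]] 20.6
   0.07 [[122.0, 293.0], [244.0, 332.0]] 17.9
   0.14 [[129.0, 284.0], [254.0, 318.0]] 15.3
```

Same signature as the open stop: force rises to 11.2 N and motion stalls at 0.7 of 2 mm, so the tap is shut. I'll retreat and check.

arm_command(series="0 0.0125 0 0 0;0 0.0125 0 0 0;0 0 0.05 0 0;0 0 0.05 0 0;0 0 0 -0.1 0;0 0 0 -0.1 0;0 0 0 -0.1 0;0 0 0 -0.1 0;0 0 0 -0.1 0;0 0 0 -0.1 0")

```text
clock: 43.6
position: [0.6672, -0.0312, 0.3624]
ee_rot: [0.648, 0.762, -0.0, 0.0]
ft_force: [0.3, 0.0, 0.7]
grip_width: 1.0
grasp_force: 0.0
```

arm_command(series="0 -0.1 0 0 0;0 -0.1 0 0 0;0 -0.1 0 0 0;0 -0.1 0 0 0;0 -0.1 0 0 0;0 -0.1 0 0 0;0 -0.1 0 0 0;0 -0.05 0 0 0;0 0 0 0 0;0 0 0 0 0")

```text
clock: 44.85
position: [0.7158, -0.3255, 0.3611]
ee_rot: [0.648, 0.762, 0.0, -0.0]
ft_force: [0.1, -0.4, -0.0]
grip_width: 0.999
grasp_force: 0.0
```

```bash
python3 - <<'E'
from fit import *
state(); snap('side','s10');snap('top','t10')
def mask(f,box):
    im=cv2.cvtColor(cv2.imread(f'pics/{f}.png'),cv2.COLOR_BGR2HSV); x0,y0,x1,y1=box
    m=cv2.inRange(im[y0:y1,x0:x1],(25,150,60),(33,255,255)); yy,xx=np.nonzero(m); return xx+x0,yy+y0
for f,b in(('top0',(320,165,345,195)),('t10',(320,165,345,195)),('side0',(325,175,380,205)),('s10',(325,175,380,205))):
    x,y=mask(f,b); print(f,len(x),x.min(),x.max(),x.mean().round(1),y.mean().round(1)) if len(x) else print(f,0)
def cmp(a,b,boxes):
    A_,B_=[cv2.imread(f'pics/{n}.png',0) for n in(a,b)]
    for k,(x0,y0,x1,y1) in boxes.items():
        r=cv2.matchTemplate(B_[y0-8:y1+8,x0-8:x1+8],A_[y0:y1,x0:x1],cv2.TM_CCOEFF_NORMED); _,m,_,l=cv2.minMaxLoc(r); print(b,k,l[0]-8,l[1]-8,round(m,3))
cmp('top0','t10',dict(stand=(285,165,355,240),blue=(180,175,260,250),blever=(230,180,247,196),bomb=(262,145,285,172),liner=(353,160,374,184),liner2=(262,211,284,232),reag=(160,200,190,226),bomb2=(360,225,384,248),gun=(380,170,440,270),beaker=(446,194,478,222)))
cmp('side0','s10',dict(stand=(300,205,365,248),gun=(335,232,425,295)))
E
```

```text
t 44.85 p [ 0.7158 -0.3255  0.3611] xang 1.733 F [ 0.1 -0.4 -0. ] grip 0.999 0.0
top0 38 326 335 330.3 185.7
t10 45 329 338 333.3 185.9
side0 57 343 361 350.5 193.1
s10 62 344 363 351.8 194.1
t10 stand 1 0 0.978
t10 blue 0 0 1.0
t10 blever 0 0 1.0
t10 bomb 0 0 1.0
t10 liner 0 0 0.996
t10 liner2 0 0 1.0
t10 reag 0 0 1.0
t10 bomb2 -1 0 0.91
t10 gun 0 0 0.137
t10 beaker -8 -8 0.439
s10 stand 1 0 0.957
s10 gun 0 0 0.88
```

```bash
python3 -c "
from h import *
for f in('side0','s10'):
    im=cv2.cvtColor(cv2.imread(f'pics/{f}.png'),cv2.COLOR_BGR2HSV)[215:260,370:430]; yy,xx=np.nonzero(cv2.inRange(im,(0,180,90),(6,255,255))); print(f,len(xx),xx.min(),xx.max(),yy.mean())
print(manip.hand_in())"
```

```text
side0 170 18 40 20.91764705882353
s10 254 18 48 20.393700787401574
the job is handed in; nothing more can be done
None
```

I've handed the job in, with no verdict returned: the tap was opened to its stop, the trigger was squeezed home for over a second and let go, and the tap was shut to its stop; checks showed the stand within about 3 mm and no ware visibly moved, though the arm hid the beaker in the last top view.

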